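# Press the tube lids shut along the row and start the mixer

### The arm

A 7-joint arm with a two-finger parallel gripper is mounted at the origin on a cart in front of the work surface, level with it; the furniture and walls round the work are solid. World frame = base frame: x ahead of the robot, y to its left, z up, the work surface at z = 0. Lengths are in m, angles in rad, forces in N, time in s.
With the tool pointing down it reaches from about 0.425 to 0.95 m from the base axis. Payload 4.7 kg.
Tool frame: the origin (TCP) lies on the centre line of the jaws, within the pads' length; the fingertips stand robot.nose_length ahead of it and the grasp point (between the pads) lies 8 mm behind it (robot.nose_length is the distance from the TCP to the fingertips, in m); z points along the fingers, y is the line along which they close (so a half turn about z gives the same grasp; the last joint's range is limited). The gripper opens to 85 mm and grips with 20 to 120 N. Pads are 22 mm wide; open, the fingers measure 114 mm over their backs; the gripper's body (76 mm by 85 mm) begins 54 mm behind the grasp point. The pads swing forward as they close: fully open they stand 13 mm farther back than shut.
Start: joints at [1.179, 0.469, -0.049, 1.532, 0.024, 1.141, -0.082], TCP at [0.24, -0.631, 0.242] pointing down, gripper open.
Joint ranges: [-2.59, 2.59], [-0.33, 1.99], [-1.39, 1.29], [0.1, 2.45], [-1.04, 4.18], [0.21, 1.99], [-2.66, 2.66]. Speed limits (rad/s): [2.57, 2.57, 3.14, 3.14, 3.14, 3.14, 3.14].

### API

Orientations are given as [roll, pitch, yaw] about the fixed x, y, z axes, in that order (R = Rz(yaw) Ry(pitch) Rx(roll)).
In Python, from plant import robot gives the robot as it stands. Calls block until the motion is done:
- robot.goto(position, orientation): joint-space move of the TCP to a pose.
- robot.move_straight(position, vel=0.15, attitude=None, contact_N=None): straight line of the TCP; attitude=None keeps the orientation; vel is the mean speed in m/s. With contact_N (N) it stops when the force on the tool has changed by that much, and returns True; else False.
- robot.move_joints(angles): joint-space move.
- robot.grip(opening, strength=None): opening from 0.0 (shut) to 1.0 (fully open); strength is the grip in N (None keeps the last); returns when the fingers have stopped.
- robot.sleep(seconds).
- robot.inverse_kinematics(position, orientation): joint angles nearest the present ones, or None.
- robot.sense(): the state.
- robot.grab_frame(name): name is "scene" or "top" or "wrist"; returns a dict with "image" (400x640x3 uint8, red, green, blue), "range_z" (400x640 float32, m along the optical axis (not along the pixel's ray), 0 where there is no reading), "fx", "fy", "cx", "cy" (pixels), "R" (3x3) and "t" (3): a world point X has camera coordinates R X + t. Camera axes: x right, y down, z forward; pixel columns grow to the right and rows downward; lengths in m; the calibration is good to about 2 mm. A picture is of the moment at which its call begins.
A pose or a line that the arm cannot do raises robot.IKError and nothing moves.
- robot.close_job(): hands the job in; it is judged then, once.
The state is a dict: "t": time; "joint_pos": joint angles; "joint_velocities": joint speeds; "effort": joint torques, N m; "tcp_pos": TCP position; "tcp_rot": TCP orientation; "wrist_force": force on the tool from outside, world axes, zero at the start; "torque": the same for the moment, N m; "opening": opening from 0.0 (shut) to 1.0 (fully open); "gripper_force": force on a finger pad.
Only numpy, scipy, OpenCV 4.12 (cv2) and the standard library are available. Lean on these libraries where they do the work, as an engineer would, in place of code of your own. Each camera call takes 0.05 s, during which the arm holds its last target. There are 200 camera calls.

### The job

Close the six sample tubes standing in the mixer's block, whose blue hinged lids are ajar: with the fingertips, run lightly along the row from the left end to the right, the way the lids lie from hinge to lip, so that each lid in turn is pressed fully shut. When all six are shut, press the green start key down. Do not press hard on the tubes or pull any tube up, never press the red stop key, and leave the other things on the bench where they stand.

Things in the scene. Friction and masses are not known exactly. Their poses are not given: they have to be found in the camera images.
- mixer: tube mixer, fixed, 240 x 250 mm (its x, y). Origin: centre of its underside, on the bench; x points from its white console (robot side, top at z 86 mm) to the aluminium block behind, y along the tube row to the left. Block: 52 x 205 mm, centre x = +62 mm, flat top at z 108 mm. Six tubes stand in it 31 mm apart, tube_1 at y = +77.5 mm (left) to tube_6 at y = -77.5 mm (right)
- tube_1: loose clear 5 ml tube with an attached blue snap lid, its collar resting on the block. Origin: on its axis, underside of the collar (level with the block's top). Own +y, within 0.2 rad of the mixer's, points to the lid's hinge. Mouth 14 mm above the origin; shut lid: a disc 20 mm across, top 17.4 mm above the origin
- tube_2: tube 2 of 6 counted from the left end, as tube_1
- tube_3: tube 3 of 6 counted from the left end, as tube_1
- tube_4: tube 4 of 6 counted from the left end, as tube_1
- tube_5: tube 5 of 6 counted from the left end, as tube_1
- tube_6: tube 6 of 6 counted from the left end, as tube_1
- lid_1 (a joint): opening of tube_1's lid, rad: 0 = shut; starts at 0.3 to 0.7. The hinge, along the tube's x, lies 11.5 mm from its axis at +y, 13.7 mm above its origin; the lid reaches 27 mm from it to -y, ending in a lip. Stiff, stays where left (0.014 N m: under 1 N pressed at the lip, several N near the hinge)
- lid_2 (a joint): opening of the lid of tube_2, as lid_1
- lid_3 (a joint): opening of the lid of tube_3, as lid_1
- lid_4 (a joint): opening of the lid of tube_4, as lid_1
- lid_5 (a joint): opening of the lid of tube_5, as lid_1
- lid_6 (a joint): opening of the lid of tube_6, as lid_1
- start_key (a joint): travel of the green round start key, m: 0 = up, 0.005 = fully down; a spring pushes it back (1 N to begin, 4.6 N fully down)
- start_key_top (a point): centre of the top of the green start key (25 mm across, facing up, 10 mm above the console), at the right end of the console
- stop_key (a joint): travel of the red stop key of the same make, 180 mm to the left of the green one: 0 = up, 0.005 = fully down
- beaker: empty clear beaker, 73 mm across, 92 mm tall, loose bystander; origin at the centre of its underside
- vial_4: clear vial with a blue cap, 33 mm across, 62 mm tall, loose bystander; origin at the centre of its underside
- sample_bottle_2: white sample bottle, 54 mm across, 98 mm tall, loose bystander; origin at the centre of its underside
- sample_bottle_3: white sample bottle, 54 mm across, 98 mm tall, loose bystander; origin at the centre of its underside
- loose_cap: white screw cap, 39 mm across, 16 mm high, loose bystander; origin at the centre of its underside

How it is judged:
On the way, in this order (a step that is already met when the one before it is completed fails the run):
1. the lid of tube_1 is shut (within 0.12 rad), in its turn along the row (value of joint lid_1 below 0.12 rad), for 0.05 s.
2. the lid of tube_2 is shut (within 0.12 rad), in its turn along the row (value of joint lid_2 below 0.12 rad), for 0.05 s.
3. the lid of tube_3 is shut (within 0.12 rad), in its turn along the row (value of joint lid_3 below 0.12 rad), for 0.05 s.
4. the lid of tube_4 is shut (within 0.12 rad), in its turn along the row (value of joint lid_4 below 0.12 rad), for 0.05 s.
5. the lid of tube_5 is shut (within 0.12 rad), in its turn along the row (value of joint lid_5 below 0.12 rad), for 0.05 s.
6. the lid of tube_6 is shut (within 0.12 rad), in its turn along the row (value of joint lid_6 below 0.12 rad), for 0.05 s.
7. the green start key is pressed at least 3.5 mm down with all six lids shut (value of joint start_key above 0.0035 m and value of joint each of lid_1, lid_2, lid_3, lid_4, lid_5, lid_6 below 0.12 rad), for 0.05 s.
At the end, for the whole second after the job is handed in: all six lids shut to within 0.12 rad (lip within about 3 mm of home), every tube seated in the block to within 4 mm, the start key pressed after that and up again (value of joint each of lid_1, lid_2, lid_3, lid_4, lid_5, lid_6 below 0.12 rad and z of each of tube_1, tube_2, tube_3, tube_4, tube_5, tube_6 in the frame of mixer below 0.112 m and value of joint start_key below 0.001 m); the robot touches nothing.
It fails at once if the start key is pressed (over 2 mm) while a lid is still ajar (value of joint start_key above 0.002 m and value of joint any of lid_1, lid_2, lid_3, lid_4, lid_5, lid_6 above 0.12 rad).
It fails at once if the red stop key is pressed (over 2 mm) (value of joint stop_key above 0.002 m).
It fails at once if a tube is lifted more than 10 mm out of the block (z of any of tube_1, tube_2, tube_3, tube_4, tube_5, tube_6 in the frame of mixer above 0.118 m).
It fails at once if a tube or its lid is pressed with more than 50 N (contact force between the fingers and tube_1 above 50 N or contact force between the fingers and tube_2 above 50 N or contact force between the fingers and tube_3 above 50 N or contact force between the fingers and tube_4 above 50 N or contact force between the fingers and tube_5 above 50 N or contact force between the fingers and tube_6 above 50 N).
It fails at once if a bystander is moved more than 20 mm (distance of any of beaker, vial_4, sample_bottle_2, sample_bottle_3, loose_cap from where it was at the start of the episode above 0.02 m).
It also fails if it takes over 48 s, if anything falls off the work surface, if the arm or the gripper's body presses on something with over 40 N, if the wrist force passes 120 N, or if a joint passes its speed limit or range.

## Working session

There is one attempt and no reset: what is moved stays moved. The work goes in short steps, each a Python script; the robot and the scene stay as the last script left them, time stands still between calls to the robot, and variables do not carry over. Pictures are saved under pics/ and viewed, at most 10 in all, crops included, and the job is handed in when it is done.

```bash
mkdir -p pics; ls; python3 - <<'E'
from plant import robot
import cv2,pickle
print(robot.nose_length, robot.sense())
for n in("scene","top"):
    f=robot.grab_frame(n); pickle.dump(f,open(n+".pkl","wb")); cv2.imwrite(f"pics/{n}.png",f["image"][:,:,::-1])
    print(n,f["fx"],f["cx"],f["cy"],f["R"],f["t"])
E
```

```text
pics
plant.py
0.011 {'t': 0.0, 'joint_pos': array([ 1.17909081,  0.46945522, -0.04863018,  1.53373194,  0.02409867,
        1.14097604, -0.08230202]), 'joint_velocities': array([ 1.46069113e-03,  8.12169328e-05,  1.90615377e-03, -7.64214834e-05,
       -9.19871178e-04, -4.88039600e-04,  6.99342514e-05]), 'effort': array([ 4.82171470e-05, -5.10309076e+01, -4.66092944e-02, -2.37710810e+01,
        1.05889011e-02,  7.35832698e-03, -1.18069659e-05]), 'tcp_pos': array([ 0.23938222, -0.63051032,  0.24123612]), 'tcp_rot': array([-3.13960857e+00,  5.62308485e-05,  3.62866895e-01]), 'wrist_force': array([-0.11614236,  1.36168093, -0.44319569]), 'torque': array([-0.00994942, -0.03466696, -0.03385851]), 'gripper_force': 0.0, 'opening': 0.9975075808572702}
scene 440.5572082003167 321.57629798114925 196.35311940436642 [[-0.8987463  -0.43820301  0.0152709 ]
 [-0.32470166  0.64174444 -0.69478983]
 [ 0.29465898 -0.62939827 -0.71905069]] [0.42836812 0.24367101 1.06483377]
top 408.6493424354665 328.9087389724261 194.835861473124 [[-0.01974969 -0.99976925 -0.00844985]
 [-0.99365836  0.02056328 -0.11054506]
 [ 0.11069331  0.00621304 -0.99383519]] [-0.01436182  0.49295601  1.26423138]
```

View pics/scene.png

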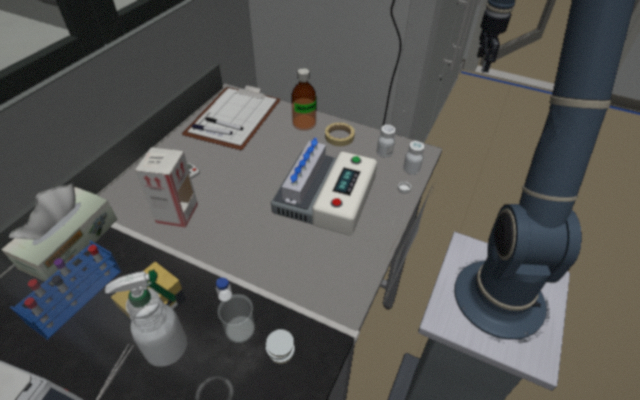

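View pics/top.png

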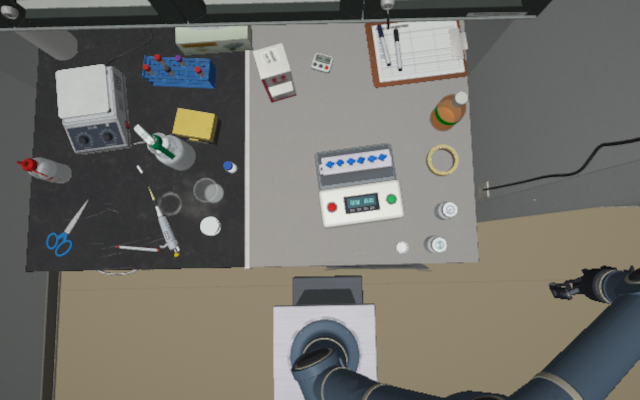

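The top view shows the mixer straight ahead of the robot: red key at (332,207), green at (391,199), and the tube row from (327,165) to (386,157). Next, an enlarged crop with depth measurements.

```bash
cat >h.py <<'E'
import numpy as np,cv2
def world(f,u,v,z=None):
    d=np.array([(u-f["cx"])/f["fx"],(v-f["cy"])/f["fy"],1.]); R=f["R"];t=f["t"]
    if z is None:
        return R.T@(d*f["range_z"][int(round(v)),int(round(u))]-t)
    a=R.T@d; c=-R.T@t
    return c+a*(z-c[2])/a[2]
def proj(f,P):
    q=f["R"]@np.asarray(P,float)+f["t"]; return np.array([f["fx"]*q[0]/q[2]+f["cx"],f["fy"]*q[1]/q[2]+f["cy"]])
def keys(f,roi):
    x0,y0,x1,y1=roi; h=cv2.cvtColor(f["image"],cv2.COLOR_RGB2HSV)[y0:y1,x0:x1].astype(int); o={}
    for n,m in dict(red=((h[...,0]<8)|(h[...,0]>172))&(h[...,1]>150)&(h[...,2]>90),green=(abs(h[...,0]-65)<18)&(h[...,1]>120)&(h[...,2]>60),blue=(abs(h[...,0]-110)<12)&(h[...,1]>140)&(h[...,2]>90)).items():
        N,l,s,c=cv2.connectedComponentsWithStats(m.astype(np.uint8))
        o[n]=[(c[i]+[x0,y0],s[i,4]) for i in range(1,N) if s[i,4]>8]
    return o
E
python3 - <<'E'
from h import *; import pickle
for n,roi in(("top",(312,140,410,230)),("scene",(265,130,385,235))):
    f=pickle.load(open(n+".pkl","rb")); k=keys(f,roi)
    for c in k:
        for p,a in k[c]: print(n,c,p.round(1),a,"z-plane",world(f,*p,z={'blue':.13}.get(c,.096)).round(4),"depth",world(f,*p).round(4))
f=pickle.load(open("top.pkl","rb"))
for p in [(340,220),(360,175),(325,182)]: print(p,world(f,*p).round(4))
x0,y0,x1,y1=312,140,410,230
cv2.imwrite("pics/topc.png",cv2.resize(f["image"][y0:y1,x0:x1,::-1],None,fx=6,fy=6,interpolation=2))
E
```

```text
top red [331.7 206.9] 43 z-plane [ 0.4485 -0.0324  0.096 ] depth [ 0.4489 -0.0324  0.0911]
top green [391.2 198.5] 46 z-plane [ 0.4699 -0.2103  0.096 ] depth [ 0.4698 -0.21    0.0975]
top blue [381.8 156.8] 28 z-plane [ 0.5902 -0.1822  0.13  ] depth [ 0.5903 -0.1822  0.1299]
top blue [360.6 159.8] 28 z-plane [ 0.5827 -0.12    0.13  ] depth [ 0.5819 -0.1197  0.1341]
top blue [371.6 158.2] 34 z-plane [ 0.5866 -0.1522  0.13  ] depth [ 0.587  -0.1524  0.1281]
top blue [350.5 161. ] 28 z-plane [ 0.5798 -0.0903  0.13  ] depth [ 0.5791 -0.0901  0.1332]
top blue [339.7 162.2] 25 z-plane [ 0.5769 -0.0586  0.13  ] depth [ 0.5767 -0.0586  0.1307]
top blue [329.6 163.8] 26 z-plane [ 0.5725 -0.0288  0.13  ] depth [ 0.5723 -0.0288  0.1312]
scene red [336.2 201.6] 39 z-plane [ 0.4491 -0.0271  0.096 ] depth [ 0.4494 -0.028   0.095 ]
scene green [355.7 159.2] 26 z-plane [ 0.4693 -0.2045  0.096 ] depth [ 0.4693 -0.2045  0.096 ]
scene blue [303.4 160.3] 200 z-plane [ 0.5819 -0.0983  0.13  ] depth [ 0.5799 -0.0946  0.1337]
(340, 220) [ 0.4094 -0.0564  0.0878]
(360, 175) [ 0.5488 -0.122   0.0591]
(325, 182) [ 0.5291 -0.0132  0.0598]
```

View pics/topc.png

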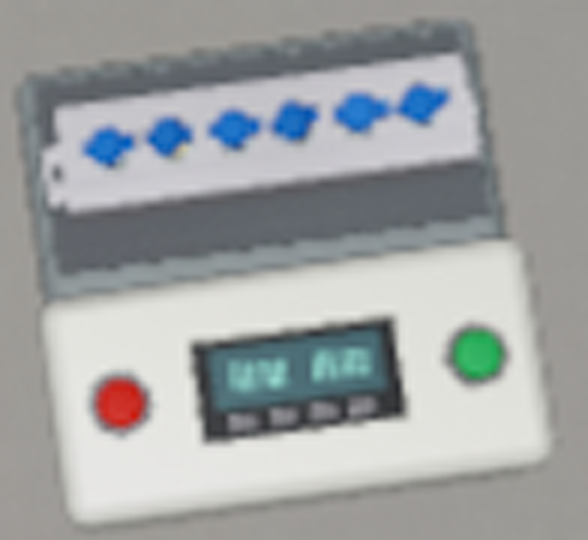

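The crop confirms the row order and the green and red keys; the mixer yaw is about 0.117 rad. The two fixed cameras disagree by about 5 mm in y, so I'll refine with the wrist camera from two places.

```bash
python3 - <<'E'
from plant import robot
from h import *; import pickle
for i,(p,y) in enumerate([((.50,-.12,.36),.117-np.pi/2),((.50,-.12,.36),.117+np.pi/2),((.50,-.12,.36),.117)]):
    print(i,robot.inverse_kinematics(p,[np.pi,0,y]))
ys=.117-np.pi/2
robot.goto([.5,-.12,.36],[np.pi,0,ys]); robot.grip(0.,20)
for i,p in enumerate([None,(.56,-.07,.33)]):
    if p: robot.move_straight(p,vel=.2)
    robot.sleep(.2)
    f=robot.grab_frame("wrist"); pickle.dump(f,open(f"w{i}.pkl","wb")); cv2.imwrite(f"pics/w{i}.png",f["image"][:,:,::-1])
    k=keys(f,(0,0,640,400)); print((-f["R"].T@f["t"]).round(3))
    for c in k:
        for q,a in k[c]:
            if a>60: print(c,q.round(1),a,world(f,*q,z={'blue':.13}.get(c,.096)).round(4),world(f,*q).round(4))
print(robot.sense())
E
```

```text
0 [-0.88213529  0.20622116  1.23619877  1.7857403  -0.20251255  1.2927601
 -2.62093169]
1 [ 0.70260193  0.16645429 -0.62596784  1.71399024  0.10109675  1.29363093
  0.17247706]
2 [ 0.51108428  0.14226128 -0.40264266  1.72341237  0.05789436  1.28761073
 -1.35790041]
[ 0.507 -0.19   0.491]
red [346.2 234. ] 205 [ 0.4495 -0.0333  0.096 ] [ 0.4494 -0.033   0.0953]
green [350.3  97.4] 300 [ 0.4699 -0.2099  0.096 ] [ 0.4698 -0.21    0.0952]
blue [243.5 108.9] 232 [ 0.5898 -0.1823  0.13  ] [ 0.5897 -0.1823  0.1303]
blue [245.4 136. ] 225 [ 0.5861 -0.1528  0.13  ] [ 0.5861 -0.1527  0.1298]
blue [246.9 165.3] 158 [ 0.5826 -0.1192  0.13  ] [ 0.5819 -0.1199  0.1338]
blue [248.5 188.8] 165 [ 0.5792 -0.0909  0.13  ] [ 0.5793 -0.0908  0.1294]
blue [249.7 215. ] 117 [ 0.5761 -0.0579  0.13  ] [ 0.575  -0.0598  0.1353]
blue [251.5 236.6] 135 [ 0.5722 -0.0295  0.13  ] [ 0.5718 -0.0303  0.1318]
[ 0.566 -0.142  0.462]
red [400.8 212.2] 263 [ 0.4502 -0.0327  0.096 ] [ 0.45   -0.0326  0.0956]
green [413.1  56. ] 410 [ 0.4706 -0.2096  0.096 ] [ 0.4704 -0.2097  0.095 ]
blue [299.   65.2] 331 [ 0.5899 -0.182
[... 422 characters left out ...]
 'joint_pos': array([-0.80773822,  0.36374205,  1.14813817,  1.7262596 , -0.34715767,
        1.27700967, -2.60772862]), 'joint_velocities': array([-0.00307492,  0.00560805, -0.00912333, -0.00276593, -0.00250509,
       -0.00095925, -0.00081616]), 'effort': array([-8.02434679e-04, -2.87609929e+01,  8.57060820e+00, -2.35684079e+01,
        1.40644974e-02, -2.02386313e-03,  8.04619799e-05]), 'tcp_pos': array([ 0.55942228, -0.07114608,  0.33077414]), 'tcp_rot': array([-3.14028647e+00,  7.77154402e-04, -1.45554783e+00]), 'wrist_force': array([ 0.07566371, -0.36394954,  0.59639267]), 'torque': array([-0.00419596, -0.02442972,  0.04176969]), 'gripper_force': 0.0, 'opening': -0.0024241312209123084}
```

```bash
python3 - <<'E'
from h import *; import pickle
f=pickle.load(open("w1.pkl","rb"))
x0,y0,x1,y1=220,20,340,260
im=cv2.resize(f["image"][y0:y1,x0:x1,::-1],None,fx=5,fy=5,interpolation=2)
cv2.imwrite("pics/w1c.png",cv2.resize(cv2.rotate(im,cv2.ROTATE_90_CLOCKWISE),(800,400)))
E
```

```text
(no output)
```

View pics/w1c.png

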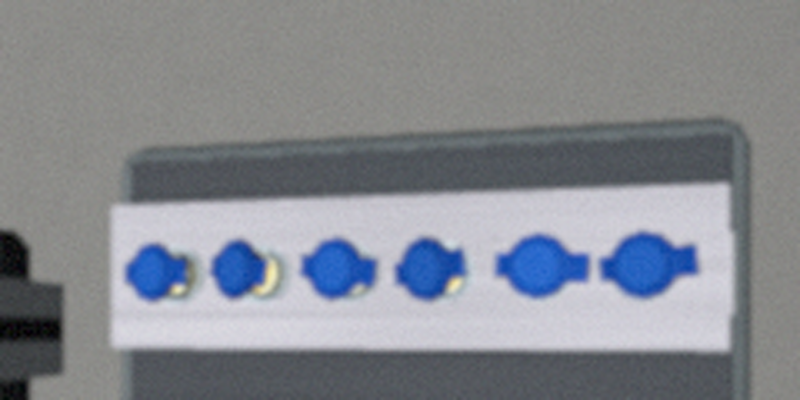

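The crop shows the block's left end at (112,272), its right end at (733,262), and all six lids ajar with their lips to the right. Now I'll compute the mixer's frame from the block ends.

```bash
python3 - <<'E'
from h import *; import pickle
f=pickle.load(open("w1.pkl","rb"))
w=lambda X,Y,z=.108: world(f,220+Y/3.3333,260-X/3.3333,z)
L,R=w(111,275),w(732,265); print(L,R,np.linalg.norm(L-R))
for a,b in(((112,205),(112,348)),((731,183),(731,349))):
    A,B=w(*a),w(*b); print(A,B,np.linalg.norm(A-B),(A+B)/2)
E
```

```text
[ 0.56959801 -0.00420829  0.108     ] [ 0.59323258 -0.2084536   0.108     ] 0.20560821618763647
[ 0.59509873 -0.00165598  0.108     ] [ 0.54308877 -0.00766458  0.108     ] 0.0523558827458487 [ 0.56909375 -0.00466028  0.108     ]
[ 0.61846143 -0.20527374  0.108     ] [ 0.56733751 -0.21114578  0.108     ] 0.05146004008801274 [ 0.59289947 -0.20820976  0.108     ]
```

```bash
cat >>h.py <<'E'
C=np.array([.5810,-.1064]); YAW=.116; EY=np.array([-np.sin(YAW),np.cos(YAW)]); ORI=[np.pi,0,YAW+np.pi/2]
def row(y,ztip,nose=.011): return [*(C+y*EY),ztip+nose]
E
python3 - <<'E'
from plant import robot
from h import *
for p in (row(.075,.19),row(-.1,.127),[.470,-.2098,.11]): print(np.round(robot.inverse_kinematics(p,ORI),2))
robot.goto(row(.075,.25),ORI); robot.move_straight(row(.0755,.155)); robot.sleep(.2)
print(robot.sense()["tcp_pos"],robot.sense()["wrist_force"])
hit=robot.move_straight(row(.0755,.121),vel=.02,contact_N=5)
s=robot.sense(); print(hit,s["t"],s["tcp_pos"],s["tcp_pos"][2]-.011,s["wrist_force"])
E
```

```text
[-0.3   0.35  0.36  1.84 -0.15  0.97  0.24]
[ 0.06  0.5   0.28  1.77 -0.17  0.89  0.54]
[ 0.04  0.39  0.37  2.06 -0.21  0.73  0.66]
[ 0.57293168 -0.03144336  0.16708086] [0.13085976 0.00988285 0.50296706]
True 8.8333 [ 0.57263696 -0.03211338  0.13633192] 0.12533192311495883 [-0.18188694 -0.52303464  4.09502776]
```

```bash
python3 - <<'E'
from plant import robot
from h import *; import pickle
robot.move_straight(row(.0755,.1255),vel=.01)
for y in [.06,.044,.013,-.018,-.049,-.080,-.096]:
    hit=robot.move_straight(row(y,.1255),vel=.04,contact_N=15)
    s=robot.sense(); print(y,hit,round(s["t"],2),((s["tcp_pos"][:2]-C)@EY).round(4),(s["tcp_pos"][2]-.011).round(4),s["wrist_force"].round(1))
    if hit: break
else:
    robot.move_straight(row(-.1,.20)); 
    robot.move_straight([.50,-.17,.30],vel=.25); robot.sleep(.2)
    for n in("wrist","top"):
        f=robot.grab_frame(n); pickle.dump(f,open(n+"2.pkl","wb")); cv2.imwrite(f"pics/{n}2.png",f["image"][:,:,::-1])
E
```

```text
0.06 False 9.62 0.0594 0.1257 [0.6 0.7 3.1]
0.044 False 10.17 0.0431 0.1256 [-0.5 -0.7  3.9]
0.013 False 11.09 0.0124 0.1256 [-0.6  0.3  4.8]
-0.018 False 12.02 -0.0187 0.1256 [-0.5  1.3  5. ]
-0.049 False 12.94 -0.0498 0.1256 [0.5 2.5 4.8]
-0.08 False 13.87 -0.0809 0.1256 [-0.4  2.1  4.7]
-0.096 False 14.42 -0.0971 0.1251 [ 0.3 -0.4 -0.6]
```

View pics/wrist2.png

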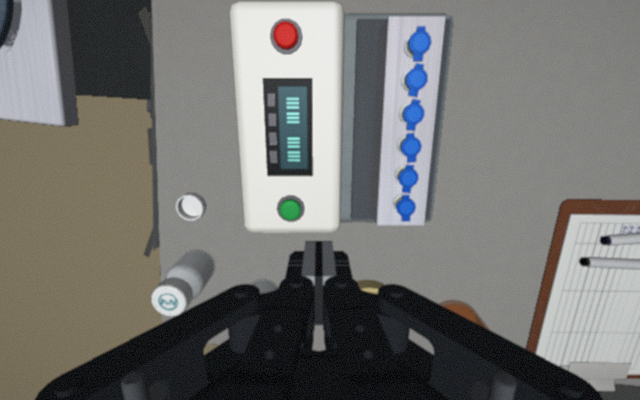

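The picture shows six round lids at columns 405–420, rows 42–208, that look flat. I'll check their heights by depth along each lid, and re-measure the green key at (290,209).

```bash
python3 - <<'E'
from h import *; import pickle
for n in("wrist2","top2"):
    f=pickle.load(open(n+".pkl","rb"))
    for i in range(6):
        y=.0775-.031*i; o=[]
        for d in(.008,.004,0,-.004,-.008,-.012):
            u=proj(f,[*(C+(y+d)*EY),.1254]); o.append(world(f,*u)[2]*1000)
        print(n,i+1,np.round(o,1))
    for q,a in keys(f,(200,150,450,250))["green"]: print(a,q,world(f,*q,z=.096),world(f,*q))
E
```

```text
wrist2 1 [123.7 124.5 125.2 123.5 123.6 123.1]
wrist2 2 [125.  124.8 125.6 125.  124.9 124.7]
wrist2 3 [124.9 124.6 124.5 125.6 124.7 123.4]
wrist2 4 [123.5 124.8 124.  124.3 124.  123.5]
wrist2 5 [124.9 124.2 125.1 123.9 124.8 124.9]
wrist2 6 [124.1 125.1 123.6 124.9 124.2 124.3]
327 [289.83180428 209.33944954] [ 0.46974006 -0.20861382  0.096     ] [ 0.46966041 -0.20902747  0.09474214]
top2 1 [123.  122.5 127.5 123.1 124.5 122.9]
top2 2 [126.4 121.3 123.  127.9 123.  123.6]
top2 3 [126.5 121.3 123.6 125.4 126.5 118.9]
top2 4 [126.1 125.2 124.3 126.1 118.  126. ]
top2 5 [127.6 128.3 123.5 125.6 127.  122.1]
top2 6 [602.7 607.2 614.9 625.  649.2 645.5]
```

All six lids are flat at about 125 mm, so they're shut. Next I'll press the start key.

```bash
python3 - <<'E'
from plant import robot
from h import *
k=[.470,-.2095]
robot.move_straight([*k,.22],vel=.15); robot.move_straight([*k,.115],vel=.12); robot.sleep(.2)
hit=robot.move_straight([*k,.099],vel=.015,contact_N=8)
s=robot.sense(); print(hit,s["tcp_pos"],s["tcp_pos"][2]-.011,s["wrist_force"]); robot.sleep(.2)
print(robot.sense()["tcp_pos"][2]-.011)
robot.move_straight([*k,.25],vel=.15); robot.sleep(.5)
s=robot.sense(); print(s["t"],s["wrist_force"])
E
```

```text
True [ 0.47004323 -0.20946971  0.10217487] 0.09117486581073006 [-1.21942062  0.75155064  5.02252347]
0.0911620124785244
20.725 [-0.52987444 -0.59853067 -0.03835859]
```

The key went down 4.8 mm from its top at 96 mm, with 5 N of force, which fits the end of its travel. The robot is clear, so I'm handing in.

```bash
python3 - <<'E'
from plant import robot
print(robot.close_job())
E
```

```text
the job is handed in; nothing more can be done
None
```

I swept all six lids shut from left to right at about 5 N, pressed the green start key down about 4.8 mm, released it, and handed the job in after about 21 s; no verdict was returned.

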